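Open the job cage and hold its gate wide

ROBOT

A 7-joint arm with a two-finger parallel gripper is mounted at the origin on a cart in front of the work surface, level with it; the furniture and walls round the work are solid. World frame = base frame: x ahead of the robot, y to its left, z up, the work surface at z = 0. Lengths are in m, angles in degrees, forces in N, time in s.
With the tool pointing down it reaches from about 0.425 to 0.875 m from the base axis. Payload 4.7 kg.
Tool frame: the origin (TCP) lies on the centre line of the jaws, within the pads' length; the fingertips stand 19 mm ahead of it and the grasp point (between the pads) is the TCP; z points along the fingers, y is the line along which they close (so a half turn about z gives the same grasp; the last joint's range is limited). The gripper opens to 87 mm and grips with 3 to 60 N. Pads are 19 mm wide; open, the fingers measure 117 mm over their backs; the gripper's body (75 mm by 190 mm) begins 51 mm behind the grasp point.
Start: joints at [74.032, 18.392, -4.016, 83.108, 1.295, 78.541, -3.26], TCP at [0.188, -0.622, 0.242] pointing down, gripper open.
Joint ranges: [-163.93, 163.93], [-17.29, 119.83], [-79.2, 71.16], [3.27, 140.29], [-89.18, 269.18], [5.43, 117.66], [-154.24, 154.24]. Speed limits (degrees/s): [147.25, 147.25, 180, 180, 180, 180, 180].

INTERFACE

Orientations are given as [roll, pitch, yaw] about the fixed x, y, z axes, in that order (R = Rz(yaw) Ry(pitch) Rx(roll)).
In Python, from cell import env, imaging gives the robot as it stands.
- The arm moves only by the shell command python3 -m crank 'ROWS' [OPENING] [FORCE]. ROWS is JSON, a list of rows, each an object of numbers: "x", "y", "z": the shift along the tool's x, y, z in m; "turn": the turn about the tool's z in rad. In form: [{"x": .., "y": .., "z": .., "turn": ..}, ...]. A call has 1 to 12 rows; each row is the pose to reach, as a shift and turn from the pose commanded when the call began, along the tool's axes at that moment; what a row does not reach only later rows make up. A row lasts 1/8 s, in which the tool goes at most 62.5 mm and 10.7 degrees, less where a joint would pass 70% of its speed; a pose out of reach is approached as far as the arm can. A call with a gripper value outside its range is refused whole. OPENING is the finger opening in m, from 0 to 0.087, set as the call begins (- or left out, the last holds). The fingers move at their own pace and stop on an object; FORCE is the grip in N (left out, the last holds). Time passes only in rows, so rows that repeat a pose let the fingers close. It gives the time, the measured TCP pose, the force, the opening and the grip force at its end, in the units of the state.
- env.get_obs(): the state, without advancing time (a new reading comes with each control period).
- imaging.read_camera(name): name is "side" or "top" or "wrist"; returns the picture (480x640x3 uint8, red, green, blue); there is no depth.
- imaging.get_calibration(name): a dict with "camera_matrix" (3x3 intrinsics, pixels), "position" and "attitude" of the camera in the world. Camera axes: x right, y up, looking along -z (the intrinsics and any distortion apply to the point x, -y, -z); pixel columns grow to the right and rows downward; lengths in m; the calibration is good to about 2 mm. A picture is of the moment at which its call begins: read the wrist's pose just before it. get_calibration takes no time and is no camera call; for the wrist camera it gives the pose at the moment of the call.
- env.sign_off(): hands the job in; it is judged then, once.
The state is a dict: "time_s": time; "qpos": joint angles; "joint_velocities": joint speeds; "effort": joint torques, N m; "tool_pos": TCP position; "tool_rot": TCP orientation; "force": force on the tool from outside, world axes, zero at the start; "wrist_torque": the same for the moment, N m; "grip_width": finger opening in m; "grasp_force": force on a finger pad.
Only numpy, scipy, OpenCV 4.12 (cv2) and the standard library are available. Lean on these libraries where they do the work, as an engineer would, in place of code of your own. Each camera call takes 0.05 s, during which the arm holds its last target. There are 200 camera calls.

TASK

Clear the job cage's gate by standing the loupe upright on the bench, midway between the two lens cartons, without disturbing the cartons or the other loose things. Then squeeze the catch on the cage's side bracket until its bolt is fully drawn (it stays drawn), and only after that squeeze the catch on the gate itself and swing the gate toward you, past its click stop, until it is wide open, about square to the cage front. Finish while still holding the gate there with the gripper, so that I can lift out the glasses; it falls back if let go.

Things in the scene. Friction and masses are not known exactly. Their poses are not given: they have to be found in the camera images.
- loupe: Black watchmaker's loupe, an upright cylinder 35 mm across and 37 mm tall (34 mm of it full width), about 30 g, loose on the bench inside the sweep of the gate. Origin: centre of its underside, z up.
- carton_a: Flat square lens carton, 96 x 96 x 17 mm, loose on the bench. Origin: centre of its underside; the other carton's centre lies 185 mm away along its +y axis. The loupe belongs midway between the two carton centres, on the bench.
- carton_b: Flat square lens carton, 84 x 84 x 17 mm, loose on the bench. Origin: centre of its underside.
- cage: Fixed open-topped aluminium cage, 156 deep (x), 200 wide (y), 80 mm high, glasses inside. Origin: centre of underside; its -x front faces the robot, closed by the barred gate. A steel bracket at its left (+y) front corner, top at 85 mm, carries the first catch. In the gate's path, 44 mm ahead of and 57 mm to the left of the hinge, is the click stop: a 30 x 30 x 8 mm block with a sprung ball.
- side_grip (a point): First catch, squeeze about this point (height 118 mm; axes as the cage) along y. Two upright dark plates, 18 mm wide (x), 10 mm thick (y), tops at 130 mm: the fixed one's outer face is 16 mm to +y, the sliding tab's outer face 30 mm to -y (14 mm fully squeezed): 46 mm over all, 30 mm squeezed. The bolt below the tab is at 87 to 95 mm: keep fingertips above 97 mm.
- gate_grip (a point): Second catch, on the gate's top rail, moves with the gate; squeeze along y about this point (height 118 mm). y points from hinge to free edge. Two upright dark plates, 18 x 10 mm, tops at 130 mm: the fixed one's outer face is 15 mm to -y, the sprung tab's 31 mm to +y (15 mm fully squeezed): 46 mm over all, 30 mm squeezed. Gate top at 80 mm, a lug near its free edge at 95 mm.
- gate_hinge (a point): Point on the gate's upright hinge line (at the right, -y, end of the gate), at height 118 mm, 107 mm from gate_grip. Turns with the gate.
- gate (a joint): Gate angle, rad: 0 shut, grows as it swings toward the robot (counterclockwise from above), stop at 1.65; wide open is above 1.35. Weak closing spring, about 2 N at the catch; the click stop at about 0.5 to 0.8 adds up to 6 N. Let go when wide, it falls back to the click stop, about 0.8. Gate 165 mm long, 10 mm thick, underside 12 mm above the bench.
- side_bolt (a joint): Travel of the first catch's bolt, m: 0 to 0.003 at the start (shut), 0.016 fully drawn. Stiff slide, about 3 N, stays where it is left. Bars the gate until about 0.012.
- gate_bolt (a joint): Travel of the second catch's bolt, m: 0 shut, 0.016 fully squeezed. Springs back: 4 N at rest, 7.5 N fully squeezed. Bars the gate until about 0.012; must not be squeezed before the first bolt is drawn.
- bottle_oil: Small yellow bottle, 27 mm across, 72 mm tall, bystander at the left of the bench. Origin: centre of underside.
- bottle_clean: White bottle with blue cap, 38 mm across, 105 mm tall, bystander at the left of the bench. Origin: centre of underside.
- toothed_cap: White toothed ring, 37 mm across, 12 mm high, bystander. Origin: centre of underside.
- screwdriver: Small screwdriver, 114 x 32 x 15 mm, lying, bystander.
- marker: Upright marker, 18 mm across, 94 mm tall, bystander. Origin: centre of underside.

How it is judged:
By the outcome, as a careful person would: the job done as asked, in the order asked, and still so for the second after the job is handed in, while the arm keeps its last pose, push and grip.
It also fails if it takes over 70 s, if anything falls off the work surface, if the arm or the gripper's body presses on something with over 40 N, if the wrist force passes 120 N, or if a joint passes its speed limit or range.

## Working session

There is one attempt and no reset: what is moved stays moved. The work goes in short steps, Python scripts to look and compute and a shell command to move; the robot and the scene stay as the last step left them, time stands still between calls to the robot, and variables do not carry over. Pictures are saved under pics/ and viewed, at most 10 in all, crops included, and the job is handed in when it is done.

```bash
ls; mkdir -p pics; python3 - <<'E'
from cell import env, imaging
import cv2
o=env.get_obs();print(o)
for n in("top","side"):
    im=imaging.read_camera(n);cv2.imwrite(f"pics/{n}0.png",im[:,:,::-1]);print(n,imaging.get_calibration(n))
E
```

```text
pics
{'time_s': 0.0, 'qpos': array([74.03268563, 18.43878938, -4.01505974, 83.17494418,  1.29478981,
       78.53901217, -3.25903611]), 'joint_velocities': array([-0.04918563, -0.06281855,  0.02941472, -0.08445644,  0.07451902,
        0.06535277,  0.05883964]), 'effort': array([-1.53715973e-04, -4.91290390e+01, -4.04249439e-01, -3.12525201e+01,
       -6.41333009e-02,  4.38219379e-02,  1.74181118e-04]), 'tool_pos': array([ 0.18740436, -0.62186802,  0.24046409]), 'tool_rot': array([-1.79892481e+02,  5.61018079e-03,  1.67775444e+01]), 'force': array([-0.58592941,  0.52941145,  0.20352853]), 'wrist_torque': array([ 0.02866388,  0.01624232, -0.03733374]), 'grasp_force': 0.0, 'grip_width': 0.08710745521748106}
top {'camera_matrix': array([[527.46979642,   0.        , 317.38067709],
       [  0.        , 527.46979642, 240.95445878],
       [  0.        ,   0.        ,   1.        ]]), 'position': array([0.22739518, 0.01141832, 1.78475669]), 'attitude': array([ 10.1746299 ,   0.33926364, -91.58196877])}
side {'camera_matrix': array([[546.75305037,   0.        , 326.48382473],
       [  0.        , 546.75305037, 241.74709634],
       [  0.        ,   0.        ,   1.        ]]), 'position': array([ 0.44593001, -1.26462511,  0.61512184]), 'attitude': array([68.45808213,  1.08306678, -5.00448549])}
```

View pics/top0.png

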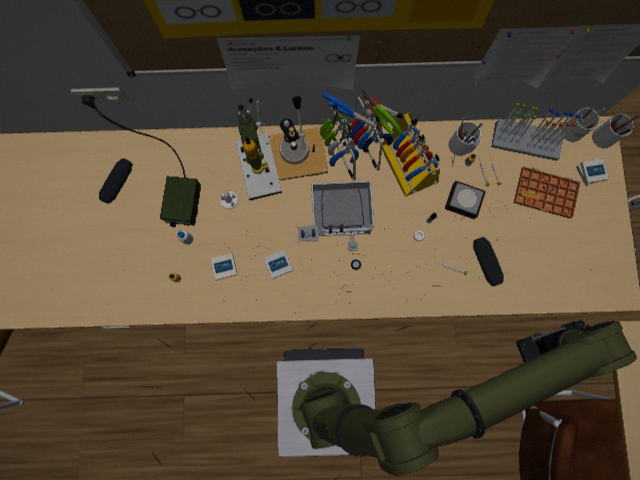

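View pics/side0.png

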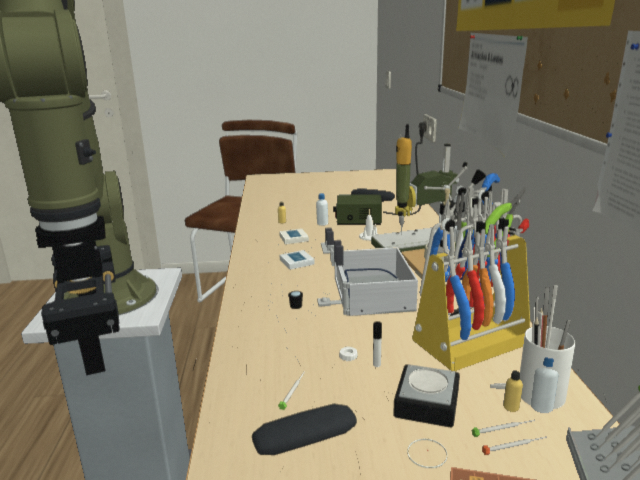

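Top view: loupe at (356,265), cartons at (223,266) and (278,264), cage centre (343,208), bracket at (308,234), click stop block near (353,243). I'll enlarge this region.

```bash
cat > h.py <<'E'
import numpy as np, cv2
from scipy.spatial.transform import Rotation as R
from cell import env, imaging
def ray(c,px):
    K=c["camera_matrix"];u,v=px
    d=np.array([(u-K[0,2])/K[0,0],-(v-K[1,2])/K[1,1],-1.])
    return np.array(c["position"]),R.from_euler("xyz",c["attitude"],degrees=True).apply(d)
def onz(c,px,z):
    p,d=ray(c,px);return p+d*(z-p[2])/d[2]
def proj(c,P):
    q=R.from_euler("xyz",c["attitude"],degrees=True).inv().apply(np.array(P)-c["position"])
    K=c["camera_matrix"];return np.array([K[0,2]-K[0,0]*q[0]/q[2],K[1,2]+K[1,1]*q[1]/q[2]])
E
python3 - <<'E'
from h import *
c=imaging.get_calibration("top")
for n,p,z in[("loupe",(356,264.5),.037),("ca",(223,266),.017),("cb",(278,264),.017),("cage FL",(315,236),.08),("cage FR",(373,233),.08),("cage BL",(313,184),.08),("cage BR",(371,183),.08)]:print(n,onz(c,p,z).round(3))
im=cv2.imread("pics/top0.png")[170:290,200:360]
cv2.imwrite("pics/c1.png",cv2.resize(im,None,fx=5,fy=5,interpolation=cv2.INTER_CUBIC))
E
```

```text
loupe [ 0.458 -0.114  0.037]
ca [0.468 0.334 0.017]
cb [0.47  0.148 0.017]
cage FL [0.55 0.02 0.08]
cage FR [ 0.555 -0.171  0.08 ]
cage BL [0.728 0.022 0.08 ]
cage BR [ 0.725 -0.172  0.08 ]
```

View pics/c1.png

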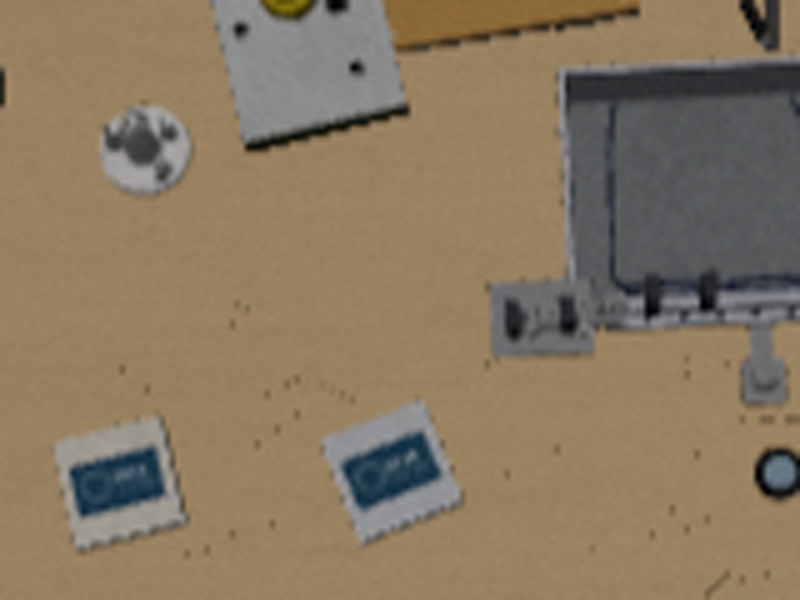

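```bash
python3 -m crank '[{"x":0.04,"y":-0.04,"z":-0.01,"turn":0.05},{"x":0.08,"y":-0.08,"z":-0.03,"turn":0.1},{"x":0.12,"y":-0.12,"z":-0.05,"turn":0.15},{"x":0.16,"y":-0.16,"z":-0.06,"turn":0.2},{"x":0.2,"y":-0.2,"z":-0.06,"turn":0.25},{"x":0.24,"y":-0.24,"z":-0.06,"turn":0.293},{"x":0.28,"y":-0.28,"z":-0.06,"turn":0.293},{"x":0.32,"y":-0.32,"z":-0.06,"turn":0.293},{"x":0.36,"y":-0.36,"z":-0.06,"turn":0.293},{"x":0.39,"y":-0.4,"z":-0.06,"turn":0.293},{"x":0.411,"y":-0.419,"z":-0.06,"turn":0.293},{"x":0.411,"y":-0.419,"z":-0.06,"turn":0.293}]' 0.087 10
python3 - <<'E'
from h import *
print(env.get_obs()["tool_pos"],env.get_obs()["qpos"])
c=imaging.get_calibration("wrist");im=imaging.read_camera("wrist");cv2.imwrite("pics/w1.png",im[:,:,::-1]);print(c)
E
```

```text
time_s: 1.6
tool_pos: [0.4607, -0.1, 0.3013]
tool_rot: [-180.0, 0.0, 0.3]
force: [0.0, -0.3, -0.6]
grip_width: 0.087
grasp_force: 0.0
[ 0.46073455 -0.09999739  0.30134213] [ 44.51601585  -4.2274536  -33.27042502 100.86804211  -2.35716636
  82.6918579  -78.09464977]
{'camera_matrix': array([[370.28768978,   0.        , 321.6793013 ],
       [  0.        , 370.28768978, 239.92267015],
       [  0.        ,   0.        ,   1.        ]]), 'position': array([ 0.53373722, -0.10121209,  0.44383575]), 'attitude': array([-1.55450333e+01,  5.91321812e-02, -8.97482202e+01])}
```

View pics/w1.png

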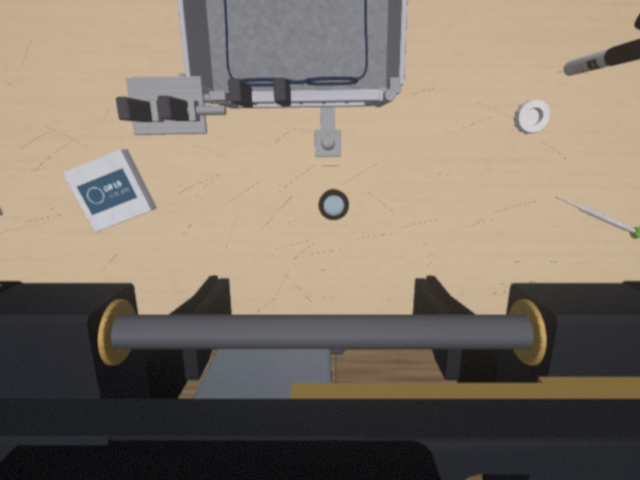

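Loupe at (334,204), click stop at (328,143), side catch plates at ~(128,107)/(170,107), gate catch plates at ~(240,91)/(282,91), hinge knob near (392,90). Now refine.

```bash
python3 - <<'E'
from h import *
im=cv2.imread("pics/w1.png");c=imaging.get_calibration("wrist")
g=cv2.cvtColor(im,cv2.COLOR_BGR2GRAY)
m=(g<60).astype(np.uint8)
def blobs(x0,y0,x1,y1):
    cs,_=cv2.findContours(m[y0:y1,x0:x1].copy(),cv2.RETR_EXTERNAL,cv2.CHAIN_APPROX_NONE)
    return [(cv2.boundingRect(k+[x0,y0]),cv2.minAreaRect(k+[x0,y0])) for k in cs if cv2.contourArea(k)>40]
b=blobs(305,180,365,230);print(b,onz(c,b[0][1][0],.034).round(4))
for a in (blobs(105,85,200,130),blobs(225,70,300,112)):
    for r in a:print(r)
t=imaging.get_calibration("top")
f=lambda x,y:((x+.5)/5-.5+200,(y+.5)/5-.5+170)
A=onz(t,f(120.5,481.5),.017);B=onz(t,f(392.5,470),.017);print(A,B,np.linalg.norm(A-B),(A+B)/2)
cv2.imwrite("pics/c2.png",cv2.resize(im[65:145,105:265],None,fx=5,fy=5,interpolation=cv2.INTER_CUBIC))
cv2.imwrite("pics/c3.png",cv2.resize(im[60:220,210:420],None,fx=3.7,fy=3.7,interpolation=cv2.INTER_CUBIC))
E
```

```text
[((320, 191, 28, 28), ((333.5500183105469, 204.35000610351562), (26.563129425048828, 26.879358291625977), 18.434947967529297))] [ 0.4602 -0.1166  0.034 ]
((128, 99, 23, 22), ((139.0, 109.5), (21.0, 22.0), 90.0))
((169, 98, 19, 22), ((178.0, 108.5), (21.0, 18.0), 90.0))
((277, 80, 16, 26), ((286.6551513671875, 92.862060546875), (11.884502410888672, 24.8831729888916), 21.801406860351562))
((233, 80, 19, 27), ((245.40150451660156, 92.80957794189453), (18.062274932861328, 25.382476806640625), 17.650123596191406))
[0.46827985 0.33199652 0.017     ] [0.4708915  0.14800485 0.017     ] 0.18401020467987067 [0.46958568 0.24000068 0.017     ]
```

View pics/c2.png

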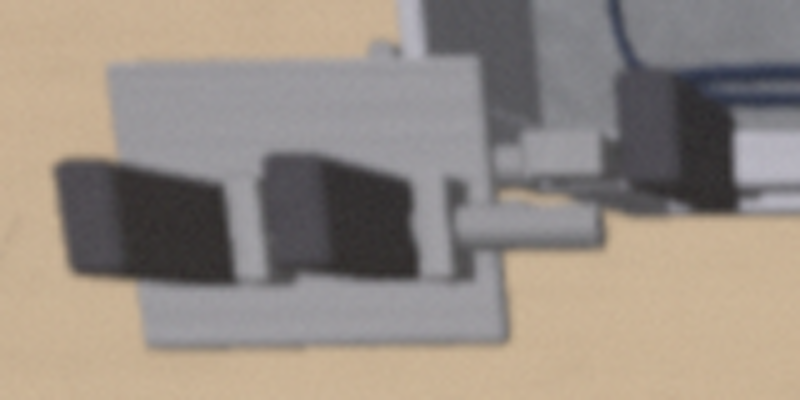

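View pics/c3.png

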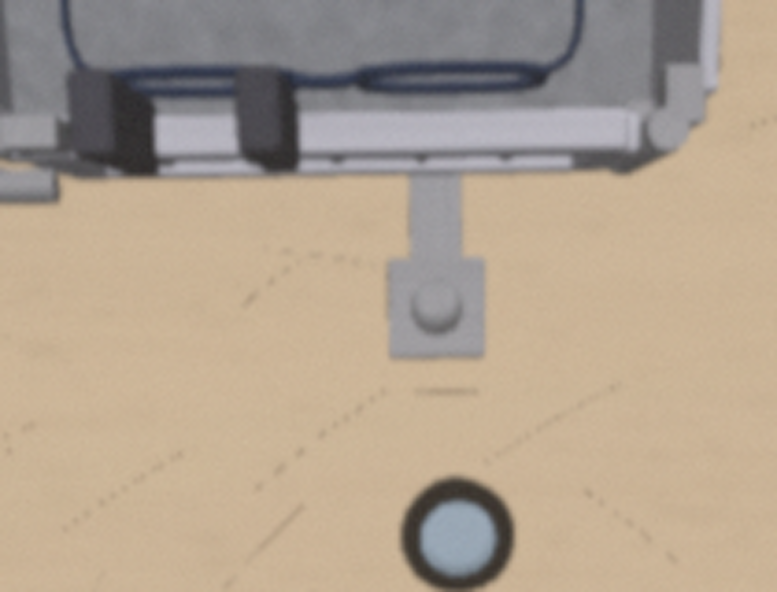

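c2: side fixed plate top centred at crop (92,218), tab top (297,213). c3: gate tab top (94,115), fixed plate (261,113), hinge knob (667,127), click stop block centre (436,308).

```bash
python3 - <<'E'
from h import *
c=imaging.get_calibration("wrist")
f=lambda x,y,s,ox,oy:((x+.5)/s-.5+ox,(y+.5)/s-.5+oy)
a=lambda x,y:f(x,y,5,105,65)
b=lambda x,y:f(x,y,3.7,210,60)
for n,p,z in[("sfix",a(92,218),.13),("stab",a(297,213),.13),("gtab",b(94,115),.13),("gfix",b(261,113),.13),("hinge",b(667,127),.083),("click",b(436,308),.008),("railL",b(160,131),.08),("railR",b(630,127),.08),("brL",a(150,347),.085),("brR",a(507,340),.085)]:print(n,onz(c,p,z).round(4))
E
```

```text
sfix [0.5549 0.0557 0.13  ]
stab [0.5557 0.0228 0.13  ]
gtab [ 0.5681 -0.0348  0.13  ]
gfix [ 0.5685 -0.0704  0.13  ]
hinge [ 0.5707 -0.1654  0.083 ]
click [ 0.5263 -0.1099  0.008 ]
railL [ 0.5699 -0.04    0.08  ]
railR [ 0.571  -0.1567  0.08  ]
brL [0.5353 0.071  0.085 ]
brR [0.5367 0.0044 0.085 ]
```

```bash
python3 -m crank '[{"x":0,"y":0.0165,"z":0.05,"turn":0},{"x":0,"y":0.0165,"z":0.1,"turn":0},{"x":0,"y":0.0165,"z":0.15,"turn":0},{"x":0,"y":0.0165,"z":0.19,"turn":0},{"x":0,"y":0.0165,"z":0.22,"turn":0},{"x":0,"y":0.0165,"z":0.245,"turn":0},{"x":0,"y":0.0165,"z":0.26,"turn":0},{"x":0,"y":0.0165,"z":0.269,"turn":0},{"x":0,"y":0.0165,"z":0.269,"turn":0},{"x":0,"y":0.0165,"z":0.269,"turn":0}]' 0.087 10
python3 -m crank '[{"x":0,"y":0,"z":0,"turn":0},{"x":0,"y":0,"z":0,"turn":0},{"x":0,"y":0,"z":0,"turn":0},{"x":0,"y":0,"z":0,"turn":0},{"x":0,"y":0,"z":0,"turn":0},{"x":0,"y":0,"z":0,"turn":0}]' 0.02 12
```

```text
time_s: 2.9
tool_pos: [0.4608, -0.1194, 0.0333]
tool_rot: [180.0, -0.1, -0.0]
force: [-0.1, 0.0, 0.4]
grip_width: 0.0871
grasp_force: 0.0
time_s: 3.65
tool_pos: [0.4602, -0.1189, 0.0325]
tool_rot: [-180.0, 0.0, -0.0]
force: [0.7, -0.1, -0.2]
grip_width: 0.0349
grasp_force: 0.2
```

```bash
python3 -m crank '[{"x":0,"y":0,"z":0,"turn":0},{"x":0,"y":0,"z":-0.01,"turn":0},{"x":0,"y":0,"z":-0.03,"turn":0},{"x":0,"y":0,"z":-0.06,"turn":0},{"x":0,"y":0,"z":-0.09,"turn":0},{"x":0,"y":0,"z":-0.12,"turn":0},{"x":0,"y":-0.01,"z":-0.13,"turn":-0.05},{"x":0,"y":-0.03,"z":-0.13,"turn":-0.15},{"x":0,"y":-0.06,"z":-0.13,"turn":-0.3},{"x":0,"y":-0.09,"z":-0.13,"turn":-0.45},{"x":0,"y":-0.12,"z":-0.13,"turn":-0.6},{"x":0,"y":-0.15,"z":-0.13,"turn":-0.75}]' 0.02 12
python3 -c "
from h import *
print(env.get_obs())"
```

```text
time_s: 5.15
tool_pos: [0.4602, 0.0319, 0.1632]
tool_rot: [179.9, -0.0, 43.3]
force: [0.1, 0.1, -0.4]
grip_width: 0.0349
grasp_force: 12.0
{'time_s': 5.15, 'qpos': array([ 3.62932450e+01,  8.33886634e-02, -4.30979604e+01,  1.13418957e+02,
        1.09545539e-01,  6.64807637e+01, -5.35975587e+01]), 'joint_velocities': array([-15.19068886,   2.06941393, -15.02255946,  -1.62295671,
         1.51906658,  -0.0952605 ,  37.65861172]), 'effort': array([  1.34650838, -22.72880852,   0.61273232, -29.17929053,
        -0.09510938,   0.04655292,  -0.68399062]), 'tool_pos': array([0.46015624, 0.0318781 , 0.16316773]), 'tool_rot': array([ 1.79941609e+02, -5.89271452e-03,  4.32507903e+01]), 'force': array([ 0.07759709,  0.08073718, -0.38351826]), 'wrist_torque': array([-0.03373766,  0.00370417,  0.01455417]), 'grasp_force': 11.997576355934143, 'grip_width': 0.03487597473493077}
```

```bash
python3 -m crank '[{"x":0.02,"y":-0.02,"z":0,"turn":-0.1},{"x":0.04,"y":-0.04,"z":0,"turn":-0.2},{"x":0.06,"y":-0.06,"z":0,"turn":-0.3},{"x":0.085,"y":-0.085,"z":0,"turn":-0.4},{"x":0.11,"y":-0.108,"z":0,"turn":-0.55},{"x":0.13,"y":-0.128,"z":0,"turn":-0.7},{"x":0.144,"y":-0.141,"z":0,"turn":-0.8},{"x":0.149,"y":-0.146,"z":0,"turn":-0.82},{"x":0.149,"y":-0.146,"z":0,"turn":-0.82},{"x":0.149,"y":-0.146,"z":0,"turn":-0.82}]'
python3 - <<'E'
from h import *
c=dict(camera_matrix=imaging.get_calibration("wrist")["camera_matrix"],position=np.array([.53373722,-.10121209,.44383575]),attitude=[-15.545,.0591,-89.748])
im=cv2.imread("pics/w1.png");roi=im[140:240,50:170].astype(int)
def cart(im,c,x0,y0,x1,y1,z=.017):
    hsv=cv2.cvtColor(im[y0:y1,x0:x1],cv2.COLOR_BGR2HSV)
    m=((hsv[:,:,1]<45)|((hsv[:,:,0]>85)&(hsv[:,:,0]<130))).astype(np.uint8)
    m=cv2.morphologyEx(m,cv2.MORPH_OPEN,np.ones((3,3)))
    k=max(cv2.findContours(m,cv2.RETR_EXTERNAL,cv2.CHAIN_APPROX_NONE)[0],key=cv2.contourArea)+[x0,y0]
    r=cv2.minAreaRect(k);print(r,onz(c,r[0],z).round(4))
cart(im,c,50,140,170,240)
t=imaging.get_calibration("top");ti=cv2.imread("pics/top0.png")
cart(ti,t,205,245,245,285);cart(ti,t,258,245,298,285)
c=imaging.get_calibration("wrist");w=imaging.read_camera("wrist");cv2.imwrite("pics/w2.png",w[:,:,::-1])
E
```

```text
time_s: 6.4
tool_pos: [0.4699, 0.2384, 0.1624]
tool_rot: [-180.0, 0.1, 89.8]
force: [0.8, 0.7, -0.1]
grip_width: 0.0346
grasp_force: 12.0
((109.10000610351562, 189.70001220703125), (73.79023742675781, 69.31809997558594), 63.43495178222656) [0.474  0.1442 0.017 ]
((223.32354736328125, 266.2941589355469), (22.07073974609375, 22.313274383544922), 75.96376037597656) [0.467  0.3333 0.017 ]
((277.8448181152344, 263.862060546875), (22.28343963623047, 22.09774398803711), 68.1985855102539) [0.47   0.1489 0.017 ]
```

View pics/w2.png

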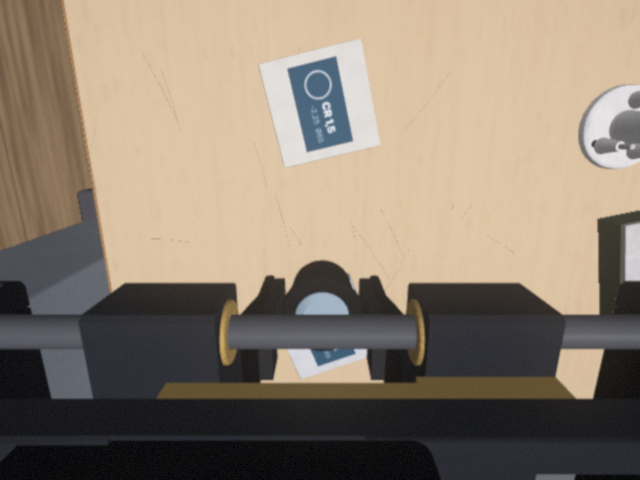

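w2: the carton's corners are (260,64),(362,40),(381,146),(285,166); the loupe is held upright at (322,300).

```bash
python3 - <<'E'
from h import *
c=imaging.get_calibration("wrist");print(env.get_obs()["tool_pos"])
q=[(260,64),(362,40),(381,146),(285,166)]
P=np.array([onz(c,p,.017) for p in q]);print(P.round(4),P.mean(0).round(4),[np.linalg.norm(P[i]-P[i-1]).round(4) for i in range(4)])
c=dict(c,position=np.array([.53373722,-.10121209,.44383575]),attitude=[-15.545,.0591,-89.748])
q=[(65,177),(124,150),(153,203),(95,227)]
P=np.array([onz(c,p,.017) for p in q]);print(P.round(4),P.mean(0).round(4),[np.linalg.norm(P[i]-P[i-1]).round(4) for i in range(4)])
im=cv2.imread("pics/w1.png");cv2.imwrite("pics/c4.png",cv2.resize(im[140:240,50:170],None,fx=6,fy=6,interpolation=cv2.INTER_CUBIC))
E
```

```text
[0.46997772 0.2382632  0.16241216]
[[0.4261 0.3603 0.017 ]
 [0.4984 0.3755 0.017 ]
 [0.5146 0.3033 0.017 ]
 [0.4418 0.2888 0.017 ]] [0.4702 0.332  0.017 ] [np.float64(0.0732), np.float64(0.0739), np.float64(0.0739), np.float64(0.0742)]
[[0.4883 0.1925 0.017 ]
 [0.5186 0.1208 0.017 ]
 [0.4587 0.0954 0.017 ]
 [0.4296 0.1676 0.017 ]] [0.4738 0.1441 0.017 ] [np.float64(0.0637), np.float64(0.0778), np.float64(0.0651), np.float64(0.0778)]
```

View pics/c4.png

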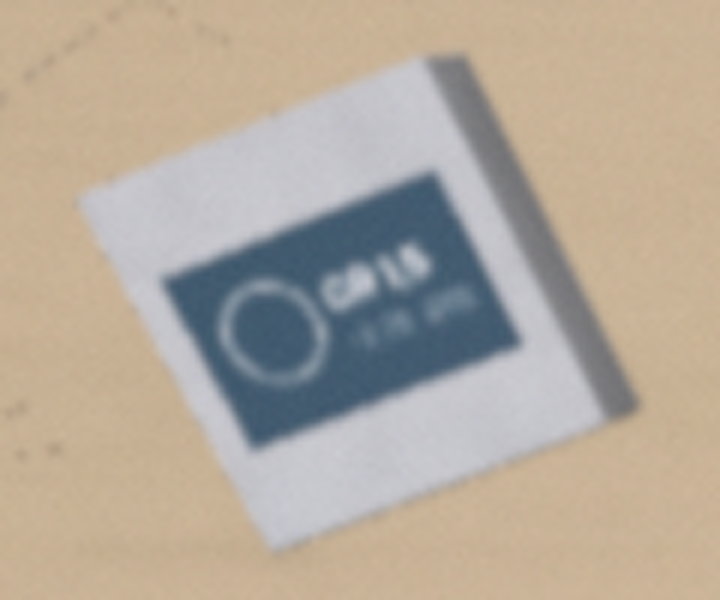

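```bash
python3 -m crank '[{"x":0.0012,"y":0,"z":0.03,"turn":0},{"x":0.0012,"y":0,"z":0.06,"turn":0},{"x":0.0012,"y":0,"z":0.085,"turn":0},{"x":0.0012,"y":0,"z":0.105,"turn":0},{"x":0.0012,"y":0,"z":0.118,"turn":0},{"x":0.0012,"y":0,"z":0.125,"turn":0},{"x":0.0012,"y":0,"z":0.128,"turn":0},{"x":0.0012,"y":0,"z":0.13,"turn":0},{"x":0.0012,"y":0,"z":0.13,"turn":0},{"x":0.0012,"y":0,"z":0.13,"turn":0}]'
```

```text
time_s: 7.7
tool_pos: [0.47, 0.2406, 0.0329]
tool_rot: [180.0, -0.0, 89.9]
force: [0.3, -0.2, 0.1]
grip_width: 0.0342
grasp_force: 12.0
```

```bash
python3 -m crank '[{"x":-0.0005,"y":0,"z":0.0005,"turn":0},{"x":-0.0005,"y":0,"z":0.001,"turn":0},{"x":-0.0005,"y":0,"z":0.001,"turn":0}]'
python3 -m crank '[{"x":0,"y":0,"z":0,"turn":0},{"x":0,"y":0,"z":0,"turn":0},{"x":0,"y":0,"z":0,"turn":0},{"x":0,"y":0,"z":0,"turn":0},{"x":0,"y":0,"z":0,"turn":0}]' 0.06 12
```

```text
time_s: 8.07
tool_pos: [0.47, 0.2404, 0.0325]
tool_rot: [180.0, 0.0, 89.9]
force: [-1.9, -1.1, 7.4]
grip_width: 0.0346
grasp_force: 12.0
time_s: 8.7
tool_pos: [0.4697, 0.24, 0.0314]
tool_rot: [-180.0, 0.0, 89.9]
force: [0.5, 0.6, -0.3]
grip_width: 0.0596
grasp_force: 0.0
```

```bash
python3 -m crank '[{"x":0,"y":0,"z":-0.02,"turn":0},{"x":0,"y":0,"z":-0.06,"turn":0},{"x":0,"y":0,"z":-0.11,"turn":0},{"x":0,"y":0,"z":-0.16,"turn":0.1},{"x":-0.02,"y":0.01,"z":-0.19,"turn":0.25},{"x":-0.05,"y":0.02,"z":-0.19,"turn":0.42},{"x":-0.08,"y":0.035,"z":-0.19,"turn":0.6},{"x":-0.11,"y":0.05,"z":-0.19,"turn":0.78},{"x":-0.14,"y":0.06,"z":-0.19,"turn":0.96},{"x":-0.17,"y":0.07,"z":-0.19,"turn":1.13},{"x":-0.185,"y":0.08,"z":-0.19,"turn":1.3},{"x":-0.194,"y":0.085,"z":-0.19,"turn":1.45}]' 0.075 12
python3 -m crank '[{"x":0,"y":0,"z":0,"turn":0.11},{"x":0,"y":0,"z":0,"turn":0.11},{"x":0,"y":0,"z":0,"turn":0.11}]'
python3 - <<'E'
from h import *
o=env.get_obs();print(o["tool_pos"],o["tool_rot"],o["qpos"])
t=imaging.get_calibration("side");w=imaging.read_camera("side");cv2.imwrite("pics/s2.png",cv2.resize(w[200:340,240:400,::-1],None,fx=4,fy=4,interpolation=cv2.INTER_CUBIC))
E
```

```text
time_s: 10.2
tool_pos: [0.5551, 0.0451, 0.223]
tool_rot: [180.0, -0.1, 6.5]
force: [0.1, -0.1, 0.3]
grip_width: 0.0749
grasp_force: 0.0
time_s: 10.58
tool_pos: [0.5545, 0.0464, 0.2223]
tool_rot: [180.0, -0.0, 0.7]
force: [0.3, -0.0, -0.2]
grip_width: 0.0748
grasp_force: 0.0
[0.5545138  0.04644127 0.22229313] [ 1.79999047e+02 -4.86032284e-02  7.10805452e-01] [  27.92365822   10.79641703  -39.60744294   97.09920867    7.12524222
   74.60890658 -102.36570697]
```

View pics/s2.png

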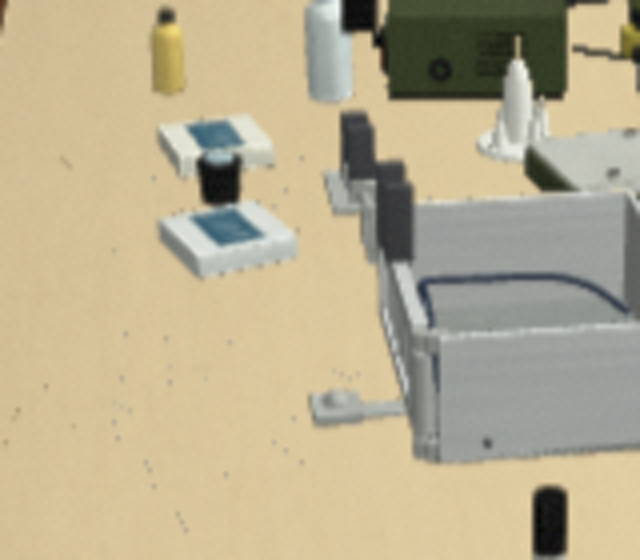

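The loupe stands upright between the cartons at (218,178) in the crop. Next, the side catch.

```bash
python3 -m crank '[{"x":0.0005,"y":0.0005,"z":0.025,"turn":0},{"x":0.0005,"y":0.0005,"z":0.05,"turn":0},{"x":0.0005,"y":0.0005,"z":0.075,"turn":0},{"x":0.0005,"y":0.0005,"z":0.09,"turn":0},{"x":0.0005,"y":0.0005,"z":0.099,"turn":0},{"x":0.0005,"y":0.0005,"z":0.103,"turn":0},{"x":0.0005,"y":0.0005,"z":0.103,"turn":0},{"x":0.0005,"y":0.0005,"z":0.103,"turn":0}]'
python3 -m crank '[{"x":0,"y":0,"z":0,"turn":0},{"x":0,"y":0,"z":0,"turn":0},{"x":0,"y":0,"z":0,"turn":0},{"x":0,"y":0,"z":0,"turn":0},{"x":0,"y":0,"z":0,"turn":0},{"x":0,"y":0,"z":0,"turn":0},{"x":0,"y":0,"z":0,"turn":0},{"x":0,"y":0,"z":0,"turn":0},{"x":0,"y":0,"z":0,"turn":0},{"x":0,"y":0,"z":0,"turn":0}]' 0.02 15
```

```text
time_s: 11.62
tool_pos: [0.5555, 0.0455, 0.1192]
tool_rot: [180.0, -0.1, 0.6]
force: [0.5, -0.6, -0.8]
grip_width: 0.0748
grasp_force: 0.0
time_s: 12.88
tool_pos: [0.555, 0.0509, 0.1183]
tool_rot: [-179.6, -0.1, 0.8]
force: [3.1, 9.0, -3.2]
grip_width: 0.0294
grasp_force: 15.0
```

```bash
python3 -m crank '[{"x":0,"y":0,"z":0,"turn":0},{"x":0,"y":0,"z":0,"turn":0},{"x":0,"y":0,"z":0,"turn":0},{"x":0,"y":0,"z":0,"turn":0},{"x":0,"y":0,"z":-0.02,"turn":0},{"x":0,"y":0,"z":-0.05,"turn":0},{"x":0.003,"y":0.02,"z":-0.06,"turn":0},{"x":0.006,"y":0.05,"z":-0.06,"turn":0},{"x":0.01,"y":0.08,"z":-0.06,"turn":0},{"x":0.0125,"y":0.1,"z":-0.06,"turn":0},{"x":0.0125,"y":0.1055,"z":-0.06,"turn":0},{"x":0.0125,"y":0.1055,"z":-0.06,"turn":0}]' 0.075 15
python3 - <<'E'
from h import *
o=env.get_obs();print(o["tool_pos"],o["tool_rot"],o["qpos"])
w=imaging.read_camera("wrist")[:,:,::-1];t=imaging.read_camera("top")[:,:,::-1]
a=cv2.resize(w[0:300,100:500],(800,600));a=w[0:240,60:460]
cv2.imwrite("pics/w3.png",np.vstack([cv2.resize(w[0:200,:],(640,200)),cv2.resize(t[205:285,200:360],(640,320),interpolation=cv2.INTER_CUBIC)]))
E
```

```text
time_s: 14.38
tool_pos: [0.5686, -0.0592, 0.1788]
tool_rot: [-180.0, -0.0, 0.6]
force: [0.6, 0.3, 1.3]
grip_width: 0.075
grasp_force: 0.0
[ 0.56855055 -0.0592195   0.17875879] [-1.79969117e+02 -3.77200568e-03  5.85177720e-01] [ 34.36317583  14.24857714 -35.70502686  98.2606582    8.74341465
  70.29755317 -92.88019001]
```

View pics/w3.png

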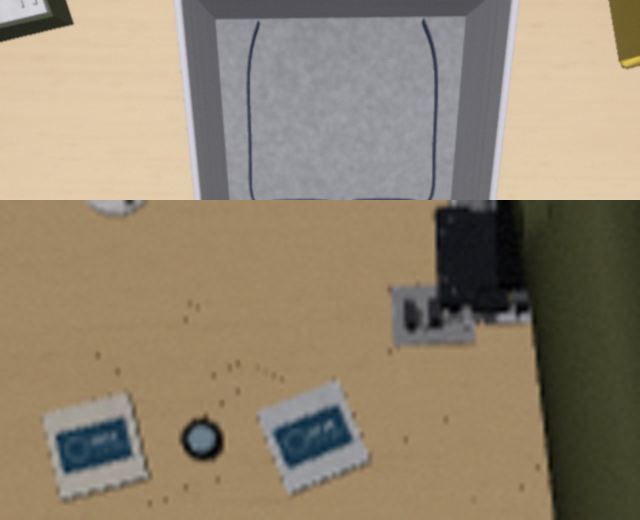

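Bottom half: the loupe at (202,439) is midway between the undisturbed cartons at (95,447) and (314,437), and the side plates at (411,315) and (436,313) are about 20 mm apart, so the first bolt is drawn. Now the gate catch.

```bash
python3 -m crank '[{"x":0,"y":0.0005,"z":0.02,"turn":0},{"x":0,"y":0.0005,"z":0.04,"turn":0},{"x":0,"y":0.0005,"z":0.053,"turn":0},{"x":0,"y":0.0005,"z":0.059,"turn":0},{"x":0,"y":0.0005,"z":0.06,"turn":0},{"x":0,"y":0.0005,"z":0.06,"turn":0},{"x":0,"y":0.0005,"z":0.06,"turn":0}]'
python3 -m crank '[{"x":0,"y":0,"z":0,"turn":0},{"x":0,"y":0,"z":0,"turn":0},{"x":0,"y":0,"z":0,"turn":0},{"x":0,"y":0,"z":0,"turn":0},{"x":0,"y":0,"z":0,"turn":0},{"x":0,"y":0,"z":0,"turn":0},{"x":0,"y":0,"z":0,"turn":0},{"x":0,"y":0,"z":0,"turn":0},{"x":0,"y":0,"z":0,"turn":0},{"x":0,"y":0,"z":0,"turn":0}]' 0.02 25
```

```text
time_s: 15.35
tool_pos: [0.569, -0.0605, 0.1192]
tool_rot: [180.0, -0.1, 0.6]
force: [-1.5, 0.3, -0.0]
grip_width: 0.0754
grasp_force: 0.0
time_s: 16.6
tool_pos: [0.5689, -0.0562, 0.1187]
tool_rot: [-179.7, -0.0, 0.8]
force: [1.1, 9.8, 1.1]
grip_width: 0.0293
grasp_force: 25.0
```

```bash
python3 -m crank '[{"x":0,"y":-0.002,"z":0,"turn":0},{"x":0,"y":-0.004,"z":0,"turn":0},{"x":-0.0064,"y":-0.0038,"z":0,"turn":-0.06},{"x":-0.0128,"y":-0.0032,"z":0,"turn":-0.12},{"x":-0.0192,"y":-0.0023,"z":0,"turn":-0.18},{"x":-0.0254,"y":-0.0009,"z":0,"turn":-0.24},{"x":-0.0316,"y":0.0008,"z":0,"turn":-0.3},{"x":-0.0377,"y":0.0028,"z":0,"turn":-0.36},{"x":-0.0377,"y":0.0028,"z":0,"turn":-0.36}]'
```

```text
time_s: 17.73
tool_pos: [0.5313, -0.0641, 0.1186]
tool_rot: [179.9, -0.1, 21.1]
force: [3.7, 1.4, -2.8]
grip_width: 0.0295
grasp_force: 25.0
```

```bash
python3 -m crank '[{"x":-0.0064,"y":0.0002,"z":0,"turn":-0.06},{"x":-0.0128,"y":0.0008,"z":0,"turn":-0.12},{"x":-0.0192,"y":0.0017,"z":0,"turn":-0.18},{"x":-0.0254,"y":0.0031,"z":0,"turn":-0.24},{"x":-0.0316,"y":0.0048,"z":0,"turn":-0.3},{"x":-0.0377,"y":0.0068,"z":0,"turn":-0.36},{"x":-0.0436,"y":0.0093,"z":0,"turn":-0.42},{"x":-0.0494,"y":0.0121,"z":0,"turn":-0.48},{"x":-0.055,"y":0.0152,"z":0,"turn":-0.54},{"x":-0.0604,"y":0.0187,"z":0,"turn":-0.6},{"x":-0.0604,"y":0.0187,"z":0,"turn":-0.6}]'
```

```text
time_s: 19.1
tool_pos: [0.4828, -0.1042, 0.1186]
tool_rot: [179.8, -0.1, 55.5]
force: [8.2, 0.2, -7.2]
grip_width: 0.0292
grasp_force: 25.1
```

```bash
python3 -m crank '[{"x":-0.0064,"y":0.0012,"z":0,"turn":-0.06},{"x":-0.0128,"y":0.0028,"z":0,"turn":-0.12},{"x":-0.0192,"y":0.0047,"z":0,"turn":-0.18},{"x":-0.0254,"y":0.0061,"z":0,"turn":-0.24},{"x":-0.0316,"y":0.0078,"z":0,"turn":-0.3},{"x":-0.0377,"y":0.0098,"z":0,"turn":-0.36},{"x":-0.0436,"y":0.0123,"z":0,"turn":-0.42},{"x":-0.0494,"y":0.0151,"z":0,"turn":-0.48},{"x":-0.056,"y":0.0185,"z":0,"turn":-0.55},{"x":-0.056,"y":0.0185,"z":0,"turn":-0.55},{"x":-0.056,"y":0.0185,"z":0,"turn":-0.55}]'
python3 - <<'E'
from h import *
o=env.get_obs();print(o["qpos"],o["tool_pos"],o["tool_rot"])
t=imaging.read_camera("side")[:,:,::-1]
cv2.imwrite("pics/s3.png",t)
E
```

```text
time_s: 20.48
tool_pos: [0.4655, -0.1591, 0.1186]
tool_rot: [179.9, -0.0, 87.0]
force: [4.1, 3.2, -2.9]
grip_width: 0.0293
grasp_force: 25.0
[ 54.7468265    7.95510271 -41.12070236 112.45753234   5.8992047
  61.61556923   8.05958785] [ 0.46553537 -0.15907483  0.1185897 ] [ 1.79949677e+02 -2.51386808e-02  8.69671911e+01]
```

```bash
python3 -m crank '[{"x":0,"y":0,"z":0,"turn":0},{"x":0,"y":0,"z":0,"turn":0},{"x":0,"y":0,"z":0,"turn":0},{"x":0,"y":0,"z":0,"turn":0}]'
python3 -c "
from cell import env
print(env.sign_off())"
```

```text
time_s: 21.02
tool_pos: [0.4655, -0.1591, 0.1186]
tool_rot: [179.9, -0.0, 87.0]
force: [4.3, 3.2, -3.6]
grip_width: 0.0293
grasp_force: 25.0
the job is handed in; nothing more can be done
None
```

The job is handed in at 21 s: the loupe stands upright midway between the cartons, the side bolt was drawn first, and the gripper is holding the gate open at about 87° (worked out from the tool pose, not a final picture).

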